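# Roll the dowel pin onto the scribed line

## Robot

A 6-joint arm with a two-finger parallel gripper is mounted at the origin on a cart in front of the work surface, level with it; the furniture and walls round the work are solid. World frame = base frame: x ahead of the robot, y to its left, z up, the work surface at z = 0. Lengths are in mm, angles in rad, forces in N, time in s.
With the tool pointing down it reaches from about 350 to 975 mm from the base axis. Payload 7.1 kg.
Tool frame: the origin (TCP) lies at the very end of the fingers, on their centre line; the grasp point (between the pads) lies ctrl.hold_point_z behind it (ctrl.hold_point_z is the distance from the TCP to the grasp point, in mm); z points along the fingers, y is the line along which they close (so a half turn about z gives the same grasp; the last joint's range is limited). The gripper opens to 88 mm and grips with 3 to 60 N. Pads are 20 mm wide; open, the fingers measure 115 mm over their backs; the gripper's body (75 mm by 178 mm) begins 61 mm behind the grasp point.
Start: joints at [1.152, 0.423, 1.63, -0, 1.089, -0.019], TCP at [243.239, 575.708, 222.675] pointing down, gripper open.
Joint ranges: [-3, 3], [-0.9, 2.11], [0.09, 2.58], [-1.31, 4.45], [0.11, 2.69], [-2.54, 2.54]. Speed limits (rad/s): [2.39, 2.39, 3.01, 3.14, 3.14, 3.14].

## Interface

Orientations are given as a rotation vector (axis times angle).
In Python, from workcell import ctrl gives the robot as it stands. The module is installed in compiled form; this text tells all that it offers.
- The arm moves only by the shell command python3 -m creep 'ROWS'. ROWS is JSON, a list of rows, each an object with "translation": the shift along the tool's x, y, z in mm, a list of three; "angular": the turn, a rotation vector about the tool's x, y, z in rad, a list of three; "jaw": the opening, from 0 (shut) to 1 (fully open). A call has exactly 8 rows; each row is the pose to reach, as a shift and turn from the pose commanded when the call began, along the tool's axes at that moment; what a row does not reach only later rows make up. A row lasts 1/8 s, in which the tool goes at most 62.5 mm and 10.7 degrees, less where a joint would pass 70% of its speed; a pose out of reach is approached as far as the arm can. A call with a gripper value outside its range is refused whole. The fingers move at their own pace and stop on an object; the grip force is fixed at half the most. Time passes only in rows, so rows that repeat a pose let the fingers close, or fill a call up. It gives the time, the measured TCP pose, the force, the opening and the grip force at its end, in the units of the state.
- ctrl.get_obs(): the state, without advancing time (a new reading comes with each control period).
- ctrl.get_image(name): name is "scene" or "top" or "wrist"; returns the picture (420x560x3 uint8, red, green, blue); there is no depth.
- ctrl.camera_info(name): a dict with "camera_matrix" (3x3 intrinsics, pixels), "world_from_camera" (4x4, takes a point from camera to world coordinates). Camera axes: x right, y up, looking along -z (the intrinsics and any distortion apply to the point x, -y, -z); pixel columns grow to the right and rows downward; lengths in mm; the calibration is good to about 2 mm. A picture is of the moment at which its call begins: read the wrist's pose just before it. camera_info takes no time and is no camera call; for the wrist camera it gives the pose at the moment of the call.
- ctrl.close_job(): hands the job in; it is judged then, once.
Trained networks look in the newest picture that a camera, given by its name, has taken for a name from the list of things; names that differ only in an ending like _2 or _b are one class to them, and where a whole thing is asked for, a point or a joint stands for the part that bears it (a point fixed in the world has none). Each returns a list of dicts, best first, with "score" (0 to 1); they miss things now and then, are a little off and sometimes report something else, mostly with a low value. They report only what shows in the picture. A call takes as long as a camera call.
- ctrl.look_for(camera, label): "rect" ([left, top, right, bottom] in pixels, round what is visible of it).
The state is a dict: "t": time; "qpos": joint angles; "qvel": joint speeds; "joint_torque": joint torques, N m; "ee_pos": TCP position; "orientation": TCP orientation; "ft_force": force on the tool from outside, world axes, zero at the start; "moment": the same for the moment, N m; "width": finger opening in mm; "grasp_force": force on a finger pad.
Only numpy, scipy, OpenCV 4.12 (cv2) and the standard library are available. Lean on these libraries where they do the work, as an engineer would, in place of code of your own. Each camera call takes 0.05 s, during which the arm holds its last target. There are 200 camera calls.

## Task

Two steel dowel pins lie on the flat marking-out board, one on each side of its scribed line. Push the top of the thicker pin sideways with the fingertips so that it rolls over across the board (do not drag it flat), until it lies centred over the line and along it, between the two end marks, and leave it resting there. Do not grasp or lift it, leave the thin pin where it lies, and do not shift the brass coupler or the block battery.

Things in the scene. Friction and masses are not known exactly. Their poses are not given: they have to be found in the camera images.
- board: Fixed bare aluminium marking-out board, 160 mm (its x) by 240 mm (its y) and 10 mm thick, flat on the bench, without a rim; it can stand turned. Origin: centre of its underside; z up. One dark scribed line, 3 mm wide and 150 mm long, runs along the board's x axis through its centre, with a 24 mm cross mark at each end. The line is only drawn: it does not hold the pin.
- line (a point): Middle of the scribed line, on the board's top face (10 mm above the bench). Its axes are the board's: x along the line, y across it.
- thick_pin: Thicker plain steel dowel pin, 30 mm diameter, 110 mm long, about 0.6 kg, loose, within 0.1 rad of parallel to the line, its axis 58 to 72 mm to one side of it. Origin: its centre, 15 mm above the board; x is its long axis, y and z turn as it rolls (z up at the start). Smooth: friction about 0.35 on board and fingers; once no longer pushed it stops within a few mm.
- thin_pin: The thinner plain steel dowel pin, 18 mm diameter, 110 mm long, loose, lying on the board on the other side of the line, about as far from it as the thick pin. Origin: its centre, 9 mm above the board's top; x along the pin. To be left alone.
- coupler: Brass pipe coupler standing upright on the bench beyond the board's left end, 26 mm diameter, 66 mm high. Origin: centre of its foot. To be left alone.
- battery: Nine-volt block battery, 26 x 52 x 17 mm, lying on the bench beyond the board's far right corner. Origin: centre of its underside, y along its length. To be left alone.

How it is judged (in metres and radians):
On the way:
1. the thick pin has rolled over by about half a turn (angle between thick_pin's own z axis and vertical above 2.3 rad), for 0.05 s.
At the end, for the whole second after the job is handed in: The thick pin lies at rest on the board, its centre within 7 mm of the scribed line, its axis within 0.09 rad of it, its middle within 30 mm of the line's middle; the thin pin is within 10 mm of where it was (y of thick_pin in the frame of board between -0.007 and 0.007 m and x of thick_pin in the frame of board between -0.03 and 0.03 m and z of thick_pin in the frame of board between 0.022 and 0.028 m and angle between the x axis of thick_pin and the x axis of board, either way round below 0.09 rad and linear speed of thick_pin below 0.01 m/s and distance of thin_pin from where it was at the start of the episode below 0.01 m); the robot touches nothing.
It fails at once if the thick pin is lifted off the board or one end of it is raised (z of thick_pin in the frame of board above 0.033 m or angle between thick_pin's own x axis and vertical below 1.42 rad or angle between thick_pin's own x axis and vertical above 1.72 rad).
It fails at once if the thin pin is moved by more than 10 mm (distance of thin_pin from where it was at the start of the episode above 0.01 m).
It fails at once if the brass coupler or the block battery is moved by more than 10 mm or tipped (distance of any of coupler, battery from where it was at the start of the episode above 0.01 m or angle between coupler's own z axis and vertical above 0.2 rad).
It also fails if it takes over 38 s, if anything falls off the work surface, if the arm or the gripper's body presses on something with over 40 N, if the wrist force passes 120 N, or if a joint passes its speed limit or range.

## Working session

There is one attempt and no reset: what is moved stays moved. The work goes in short steps, Python scripts to look and compute and a shell command to move; the robot and the scene stay as the last step left them, time stands still between calls to the robot, and variables do not carry over. Pictures are saved under pics/ and viewed, at most 10 in all, crops included, and the job is handed in when it is done.

```bash
mkdir -p pics; cat > h.py <<'E'
import numpy as np, cv2
from workcell import ctrl
from scipy.spatial.transform import Rotation as R
def save(cam,name):
    im=ctrl.get_image(cam); cv2.imwrite('pics/'+name,im[:,:,::-1]); return im
def px2w(cam,uv,z):
    c=ctrl.camera_info(cam);K=np.array(c["camera_matrix"]);T=np.array(c["world_from_camera"])
    d=np.linalg.inv(K)@np.array([uv[0],uv[1],1.]); d=T[:3,:3]@np.array([d[0],-d[1],-d[2]])
    o=T[:3,3]; return o+d*(z-o[2])/d[2]
E
python3 - <<'E'
from h import *
o=ctrl.get_obs(); print({k:np.round(o[k],3) for k in ['t','ee_pos','orientation','width','ft_force']}, ctrl.hold_point_z)
for c in ['top','scene']:
    save(c,c+'0.png'); i=ctrl.camera_info(c); print(i)
for l in ['board','thick_pin','thin_pin','coupler','battery']:
    print(l,[(np.round(d['rect']),round(d['score'],2)) for d in ctrl.look_for('top',l)[:3]])
E
```

```text
{'t': np.float64(0.0), 'ee_pos': array([243.016, 575.219, 221.899]), 'orientation': array([-6.240e-01, -3.079e+00,  2.000e-03]), 'width': np.float64(87.831), 'ft_force': array([0.151, 0.66 , 0.014])} 18.700000000000003
{'camera_matrix': array([[490.26630201,   0.        , 290.0124072 ],
       [  0.        , 490.26630201, 202.03635159],
       [  0.        ,   0.        ,   1.        ]]), 'world_from_camera': array([[ 2.28777496e-02,  9.98845039e-01, -4.22515923e-02,
         5.57717435e+02],
       [-9.99737325e-01,  2.27991926e-02, -2.34026090e-03,
        -1.60149891e+02],
       [-1.37425580e-03,  4.22940337e-02,  9.99104262e-01,
         1.06499972e+03],
       [ 0.00000000e+00,  0.00000000e+00,  0.00000000e+00,
         1.00000000e+00]])}
{'camera_matrix': array([[508.09069773,   0.        , 280.89463056],
       [  0.        , 508.09069773, 212.21178238],
       [  0.        ,   0.        ,   1.        ]]), 'world_from_camera': array([[ 5.03562834e-01,  3.85307116e-01, -7.73280608e-01,
        -1.34150630e+02],
       [-8.63933280e-01,  2.17718555e-01, -4.54112232e-01,
        -6.20223709e+02],
       [-6.61513814e-03,  8.96736894e-01,  4.42514613e-01,
         5.09515086e+02],
       [ 0.00000000e+00,  0.00000000e+00,  0.00000000e+00,
         1.00000000e+00]])}
board [(array([256., 198., 370., 269.]), 0.92)]
thick_pin [(array([276., 201., 293., 253.]), 0.96)]
thin_pin [(array([340., 212., 350., 265.]), 0.73)]
coupler [(array([187., 148., 203., 165.]), 0.7)]
battery [(array([352., 150., 378., 171.]), 0.84)]
```

View pics/top0.png

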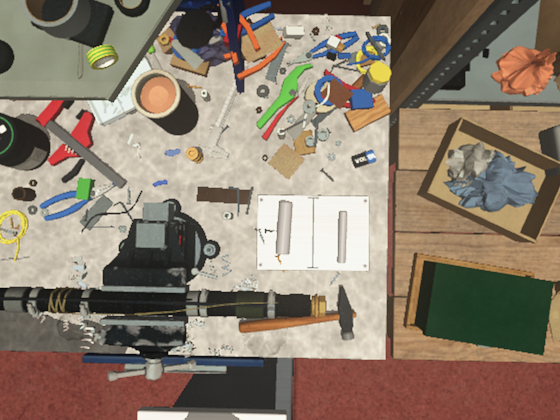

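View pics/scene0.png

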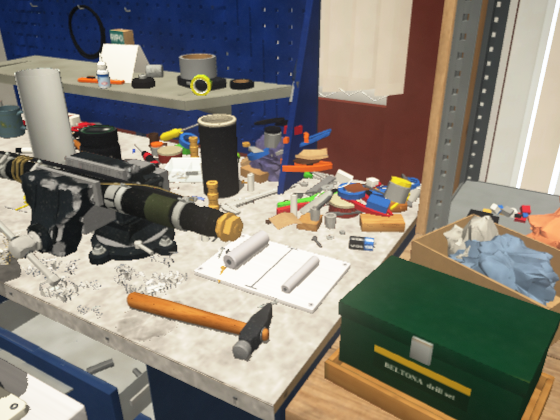

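The top view shows the board at about (256–370, 196–270), with its line vertical at column ~313. The thick pin is left of the line at (285,227) and the thin pin is right at (343,238). The coupler is at (195,155) and the battery at (364,158). The vice's pipe ends near (325,303), just in front of the board. Next I'll measure the line and the pins.

```bash
cat > m.py <<'E'
from h import *
def seg(im,rect,z,bright=None):
    pass
def blobs(im,roi,thr,inv=True):
    l,t,r,b=roi; g=cv2.cvtColor(im[t:b,l:r],cv2.COLOR_RGB2GRAY)
    m=((g<thr) if inv else (g>thr)).astype(np.uint8)
    n,lab,st,_=cv2.connectedComponentsWithStats(m)
    out=[]
    for i in range(1,n):
        if st[i,4]>60:
            p=np.argwhere(lab==i)[:,::-1].astype(np.float32); rc=cv2.minAreaRect(p)
            box=cv2.boxPoints(rc)+[l,t]; out.append((st[i,4],box))
    return out
E
python3 - <<'E'
from m import *
im=cv2.imread('pics/top0.png')[:,:,::-1]
cv2.imwrite('pics/crop0.png',cv2.resize(im[180:330,230:390][:,:,::-1],None,fx=4.9,fy=4,interpolation=cv2.INTER_CUBIC)[:600,:800])
g=cv2.cvtColor(im,cv2.COLOR_RGB2GRAY)
print(g[235,254:374]); print(g[200:268:1,285])
for c,(u,v) in {'pipe_end':(325,300),'pipe_up':(300,290),'coupler':(195,156),'lineT':(313.5,197),'lineB':(313.5,268)}.items(): print(c,np.round(px2w('top',(u,v),100 if 'pipe' in c else 10),0))
E
```

```text
[192 194 174 218 250 218 142 157 223 250 247 247 247 246 246 246 246 246
 246 246 247 250 224 132 161 178 191 198 210 219 212 203 199 192 181 156
 194 242 249 247 247 247 247 247 247 247 247 247 247 247 247 247 247 247
 247 247 248 248 210 189 244 248 247 247 247 247 247 247 247 247 247 247
 247 247 247 247 247 247 246 246 246 247 250 226 130 159 184 199 218 216
 197 176 199 240 246 245 245 245 245 245 245 245 245 245 245 245 245 245
 245 245 245 245 245 247 236 215 220 217 217 216]
[194 148 175 208 213 213 214 215 216 218 217 218 218 218 217 217 215 215
 215 215 214 212 213 210 210 210 208 208 206 206 205 205 203 203 203 203
 201 203 201 200 202 200 200 200 198 199 199 200 200 198 198 198 197 191
 219 244 247 246 246 246 246 247 246 246 246 246 246 247]
pipe_end [ 409. -231.  100.]
pipe_up [ 427. -181.  100.]
coupler [697.  50.  10.]
lineT [ 614. -208.   10.]
lineB [ 462. -211.   10.]
```

View pics/crop0.png

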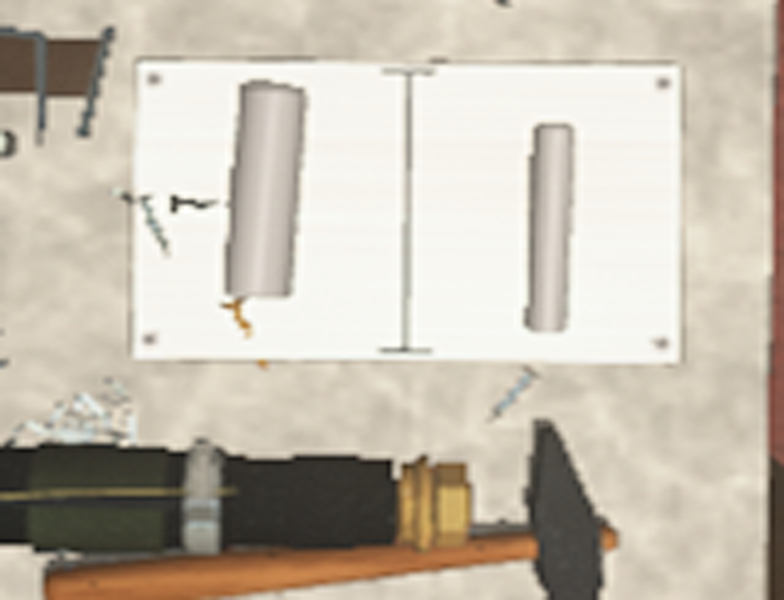

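The crop shows the line running from (313.3,197.8) to (312.7,267.8) in full-picture pixels. The thick pin's axis runs from about (285.7,201.8) to (282.9,254).

```bash
cat >> m.py <<'E'
LT=px2w('top',(313.27,197.75),10);LB=px2w('top',(312.65,267.75),10)
C=(LT+LB)/2; ex=(LT-LB)/np.linalg.norm(LT-LB); ey=np.cross([0,0,1],ex)
def tob(p): p=np.array(p)-C; return np.round([p@ex,p@ey,p[2]],1)
def fromb(x,y,z): return C*[1,1,0]+x*ex+y*ey+[0,0,z]
E
python3 - <<'E'
from m import *
print('line',np.round(C,1),np.linalg.norm(LT-LB),'ang',np.arctan2(ex[1],ex[0]))
for z in (25,28): print('pin',tob(px2w('top',(285.7,201.75),z)),tob(px2w('top',(282.86,254),z)),tob(px2w('top',(284.3,227.9),z)))
# target: tool y along +-ex, z down ; compare with now
o=ctrl.get_obs(); Rc=R.from_rotvec(o['orientation']).as_matrix(); print(np.round(Rc,3))
for s in (1,-1):
    z=np.array([0,0,-1.]); y=s*ex; x=np.cross(y,z); Rt=np.c_[x,y,z]
    w=R.from_matrix(Rc.T@Rt).as_rotvec()
    t=fromb(8,101,130)
    print(s,'rot',np.round(w,3),'shift',np.round(Rc.T@(t-o['ee_pos']),1),'world',np.round(t,1), np.round(x,3))
E
```

```text
line [ 537.7 -208.5   10. ] 150.1058594438354 ang 0.01202856508115422
pin [65.1 59.1 15. ] [-45.5  63.9  15. ] [ 9.7 61.5 15. ]
pin [65.  59.1 18. ] [-45.3  63.9  18. ] [ 9.7 61.4 18. ]
[[-0.921  0.389 -0.   ]
 [ 0.389  0.921 -0.   ]
 [ 0.    -0.    -1.   ]]
1 rot [-0.     0.     1.159] shift [-543.4 -511.8   92.7] world [ 544.5 -107.4  130. ] [-0.012  1.     0.   ]
-1 rot [-0.    -0.    -1.983] shift [-543.4 -511.8   92.7] world [ 544.5 -107.4  130. ] [ 0.012 -1.     0.   ]
```

```bash
python3 -m creep '[{"translation":[0,0,-60],"angular":[0,0,0],"jaw":1},{"translation":[0,0,-120],"angular":[0,0,0.15],"jaw":1},{"translation":[-40,-38,-130],"angular":[0,0,0.33],"jaw":1},{"translation":[-80,-75,-130],"angular":[0,0,0.5],"jaw":1},{"translation":[-120,-113,-130],"angular":[0,0,0.67],"jaw":1},{"translation":[-160,-150,-130],"angular":[0,0,0.84],"jaw":0.85},{"translation":[-200,-188,-130],"angular":[0,0,1.0],"jaw":0.75},{"translation":[-240,-226,-130],"angular":[0,0,1.159],"jaw":0.7}]'
cat > st.py <<'E'
from m import *
o=ctrl.get_obs(); Rc=R.from_rotvec(o['orientation']).as_matrix()
print('t',o['t'],'tcp',np.round(o['ee_pos'],1),'board',tob(o['ee_pos']),'F',np.round(o['ft_force'],1),'w',o['width'])
y=ex; z=np.array([0,0,-1.]); Rt=np.c_[np.cross(y,z),y,z]
print('rot left',np.round(R.from_matrix(Rc.T@Rt).as_rotvec(),3),'to above-start',np.round(Rc.T@(fromb(9,101,130)-o['ee_pos']),1))
E
python3 st.py
```

```text
t: 1.35
ee_pos: [376.7, 272.5, 352.9]
orientation: [2.213, 2.229, 0.001]
ft_force: [0.5, 0.7, 0.1]
width: 63.2
grasp_force: 0.0
t 1.35 tcp [376.7 272.5 352.9] board [-155.1  482.8  342.9] F [0.5 0.7 0.1] w 63.1573686968461
rot left [ 0.001 -0.    -0.005] to above-start [-381.1  165.9  222.9]
```

```bash
python3 -m creep '[{"translation":[-50,22,0],"angular":[0,0,0],"jaw":0.7},{"translation":[-105,46,0],"angular":[0,0,-0.005],"jaw":0.7},{"translation":[-160,70,0],"angular":[0,0,-0.005],"jaw":0.7},{"translation":[-215,94,0],"angular":[0,0,-0.005],"jaw":0.7},{"translation":[-270,118,0],"angular":[0,0,-0.005],"jaw":0.7},{"translation":[-325,142,0],"angular":[0,0,-0.005],"jaw":0.7},{"translation":[-365,159,0],"angular":[0,0,-0.005],"jaw":0.7},{"translation":[-381,166,20],"angular":[0,0,-0.005],"jaw":0.7}]'; python3 st.py
python3 - <<'E'
from h import *
save('wrist','w1.png')
E
```

```text
t: 2.35
ee_pos: [548.3, -107.1, 333.2]
orientation: [2.203, 2.236, 0.003]
ft_force: [-0.2, 0.1, -0.2]
width: 61.7
grasp_force: 0.0
t 2.35 tcp [ 548.3 -107.1  333.2] board [ 11.8 101.2 323.2] F [-0.2  0.1 -0.2] w 61.67754558806836
rot left [0.003 0.001 0.002] to above-start [-1.000e-01 -3.500e+00  2.032e+02]
```

View pics/w1.png

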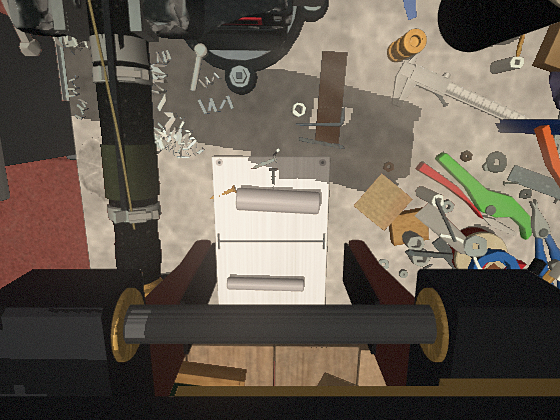

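The wrist view shows the line from (218,241) to (325,241), the thick pin from about (237,199) to (321,203), and the thin pin at (266,283). The line of descent is clear of clutter. I'll check these positions against the top view.

```bash
python3 - <<'E'
from m import *
for uv,z in [((218,241),10),((325,241),10),((237,199),25),((321,203),25),((279,201),25),((158,270),120)]: p=px2w('wrist',uv,z); print(uv,np.round(p,1),tob(p))
print(ctrl.camera_info('wrist')['world_from_camera'][:3,3])
E
```

```text
(218, 241) [ 461.9 -207.3   10. ] [-75.8   2.    0. ]
(325, 241) [ 613.  -204.7   10. ] [75.4  2.8  0. ]
(237, 199) [ 491.3 -142.8   25. ] [-45.6  66.2  15. ]
(321, 203) [ 603.1 -146.4   25. ] [66.2 61.3 15. ]
(279, 201) [ 547.2 -144.6   25. ] [10.3 63.7 15. ]
(158, 270) [ 413.7 -204.3  120. ] [-123.9    5.6  110. ]
[547.54257025 -40.3991629  490.45396887]
```

```bash
python3 -m creep '[{"translation":[0,-3,50],"angular":[0,0,0],"jaw":0.7},{"translation":[0,-3,105],"angular":[0,0,0.002],"jaw":0.7},{"translation":[0,-3,160],"angular":[0,0,0.002],"jaw":0.7},{"translation":[0,-3,210],"angular":[0,0,0.002],"jaw":0.7},{"translation":[0,-3,250],"angular":[0,0,0.002],"jaw":0.7},{"translation":[0,-3,280],"angular":[0,0,0.002],"jaw":0.7},{"translation":[0,-3,298],"angular":[0,0,0.002],"jaw":0.7},{"translation":[0,-3,301],"angular":[0,0,0.002],"jaw":0.7}]'; python3 st.py
```

```text
t: 3.4
ee_pos: [542.9, -104.0, 30.7]
orientation: [-2.202, -2.238, 0.002]
ft_force: [0.6, 0.4, -0.2]
width: 61.4
grasp_force: 0.0
t 3.4 tcp [ 542.9 -104.    30.7] board [  6.5 104.4  20.7] F [ 0.6  0.4 -0.2] w 61.440255739183705
rot left [-0.002 -0.001  0.004] to above-start [ -3.4   2.2 -99.3]
```

```bash
python3 -m creep '[{"translation":[-5,1,0],"angular":[0,0,0.004],"jaw":0.7},{"translation":[-11,2,0],"angular":[0,0,0.004],"jaw":0.7},{"translation":[-16,2,0],"angular":[0,0,0.004],"jaw":0.7},{"translation":[-21,2,0],"angular":[0,0,0.004],"jaw":0.7},{"translation":[-26,2,0],"angular":[0,0,0.004],"jaw":0.7},{"translation":[-31,2,0],"angular":[0,0,0.004],"jaw":0.7},{"translation":[-36,2,0],"angular":[0,0,0.004],"jaw":0.7},{"translation":[-40,2,0],"angular":[0,0,0.004],"jaw":0.7}]'; python3 st.py
python3 - <<'E'
from h import *
im=save('top','t2.png'); cv2.imwrite('pics/t2c.png',cv2.resize(im[180:330,230:390,::-1],None,fx=4.9,fy=4,interpolation=cv2.INTER_CUBIC))
save('wrist','w2.png')
for c in ('top','wrist'): print([(np.round(d['rect']),round(d['score'],2)) for d in ctrl.look_for(c,'thick_pin')[:2]])
E
```

```text
t: 4.4
ee_pos: [547.2, -143.8, 35.9]
orientation: [-2.211, -2.231, -0.003]
ft_force: [-9.9, 14.4, 49.8]
width: 61.5
grasp_force: 25.7
t 4.4 tcp [ 547.2 -143.8   35.9] board [10.3 64.5 25.9] F [-9.9 14.4 49.8] w 61.535655042296426
rot left [ 0.001 -0.002 -0.003] to above-start [ 36.6  -1.3 -94. ]
[]
[(array([166., 247., 390., 307.]), 0.81)]
```

View pics/w2.png

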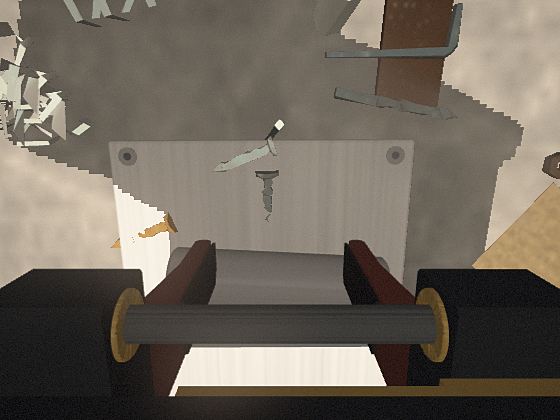

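The 50 N upward force shows the fingertips are riding up on the pin, so the tip sits too high. I'll lift clear, back off and measure.

```bash
python3 -m creep '[{"translation":[0,0,-8],"angular":[0,0,0],"jaw":0.7},{"translation":[0,0,-20],"angular":[0,0,0],"jaw":0.7},{"translation":[5,0,-40],"angular":[0,0,0],"jaw":0.7},{"translation":[20,0,-60],"angular":[0,0,0],"jaw":0.7},{"translation":[35,0,-80],"angular":[0,0,0],"jaw":0.7},{"translation":[45,0,-100],"angular":[0,0,0],"jaw":0.7},{"translation":[55,0,-120],"angular":[0,0,0],"jaw":0.7},{"translation":[60,0,-140],"angular":[0,0,0],"jaw":0.7}]'; python3 st.py
python3 - <<'E'
from h import *
save('wrist','w3.png')
print([(np.round(d['rect']),round(d['score'],2)) for d in ctrl.look_for('wrist','thick_pin')[:2]])
E
```

```text
t: 5.6
ee_pos: [545.7, -83.3, 173.3]
orientation: [2.208, 2.235, 0.0]
ft_force: [-0.3, -0.4, 1.4]
width: 61.7
grasp_force: 0.0
t 5.6 tcp [545.7 -83.3 173.3] board [  9.6 125.1 163.3] F [-0.3 -0.4  1.4] w 61.673473796067455
rot left [ 0. -0.  0.] to above-start [-24.1  -0.6  43.3]
[(array([220., 261., 341., 299.]), 0.67)]
```

View pics/w3.png

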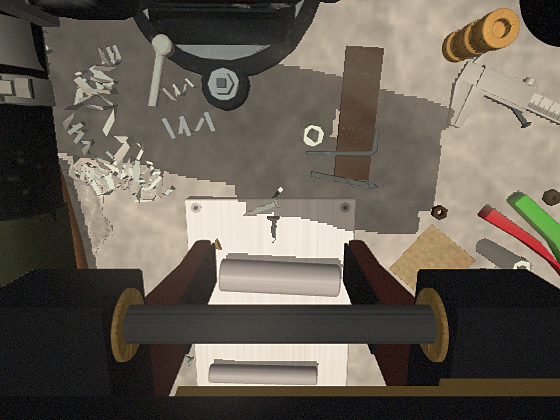

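The wrist view shows the pin lying from (220,275) to (341,280), centred near (280,277), still flat on the board.

```bash
python3 - <<'E'
from m import *
for uv in [(220,275),(341,280),(280.5,277.5)]: print(tob(px2w('wrist',uv,25)))
E
```

```text
[-42.5  50.6  15. ]
[71.1 45.5 15. ]
[14.2 48.1 15. ]
```

```bash
python3 -m creep '[{"translation":[-10,3,20],"angular":[0,0,0],"jaw":0.7},{"translation":[-20,3,50],"angular":[0,0,0],"jaw":0.7},{"translation":[-30,3,85],"angular":[0,0,0],"jaw":0.7},{"translation":[-32,3,115],"angular":[0,0,0],"jaw":0.7},{"translation":[-32,3,135],"angular":[0,0,0],"jaw":0.7},{"translation":[-32,3,146],"angular":[0,0,0],"jaw":0.7},{"translation":[-32,3,151],"angular":[0,0,0],"jaw":0.7},{"translation":[-32,3,151],"angular":[0,0,0],"jaw":0.7}]'; python3 st.py
```

```text
t: 6.7
ee_pos: [549.1, -116.9, 20.4]
orientation: [-2.209, -2.233, 0.0]
ft_force: [-0.1, -0.7, 0.7]
width: 61.7
grasp_force: 0.0
t 6.7 tcp [ 549.1 -116.9   20.4] board [12.5 91.4 10.4] F [-0.1 -0.7  0.7] w 61.67507258043484
rot left [-0.    -0.    -0.001] to above-start [   9.6   -3.6 -109.6]
```

```bash
python3 -m creep '[{"translation":[-6,0,0],"angular":[0,0,0],"jaw":0.7},{"translation":[-12,0,0],"angular":[0,0,0],"jaw":0.7},{"translation":[-16,0,0],"angular":[0,0,0],"jaw":0.7},{"translation":[-20,0,0],"angular":[0,0,0],"jaw":0.7},{"translation":[-24,0,0],"angular":[0,0,0],"jaw":0.7},{"translation":[-28,0,0],"angular":[0,0,0],"jaw":0.7},{"translation":[-32,0,0],"angular":[0,0,0],"jaw":0.7},{"translation":[-36,0,0],"angular":[0,0,0],"jaw":0.7}]'; python3 st.py
python3 - <<'E'
from h import *
save('wrist','w4.png')
save('top','t4.png')
print([(np.round(d['rect']),round(d['score'],2)) for d in ctrl.look_for('wrist','thick_pin')[:2]])
E
```

```text
t: 7.7
ee_pos: [549.6, -153.1, 20.6]
orientation: [-2.209, -2.234, 0.0]
ft_force: [0.0, 0.4, 0.3]
width: 61.4
grasp_force: 0.3
t 7.7 tcp [ 549.6 -153.1   20.6] board [12.6 55.2 10.6] F [0.  0.4 0.3] w 61.43703102749721
rot left [-0.    -0.    -0.001] to above-start [  45.8   -3.6 -109.4]
[(array([193., 287., 373., 357.]), 0.97)]
```

View pics/w4.png

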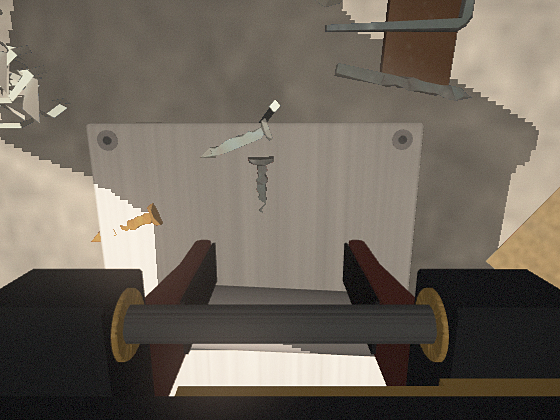

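The pin is now directly in front of the fingertips (rear edge ~row 289, front edge ~row 350), and the contact force is very low, so it is rolling freely. I'll estimate its centre from the two silhouette edges.

```bash
cat >> m.py <<'E'
def cyl(cam,uvs):
    "centre y (board) from a rear and a front silhouette pixel at same column"
    T=np.array(ctrl.camera_info(cam)['world_from_camera']); o=T[:3,3]-C
    oo=np.array([o@ey,o[2]]); a=[]
    for uv in uvs:
        p=px2w(cam,uv,10)-C; d=np.array([p@ey,0])-oo; a.append(np.arctan2(d[0],-d[1]))
    res=[]
    H=oo[1]-15
    for an,s in zip(a,(-1,1)):
        # line at angle an; centre at height 15 at perpendicular distance 15
        res.append(oo[0]+H*np.tan(an)+s*15/np.cos(an))
    m=oo[0]+H*np.tan((a[0]+a[1])/2)
    return np.round(res,1),round(m,1)
E
python3 - <<'E'
from m import *
print(cyl('wrist',[(225,287.5),(225,347)]),cyl('wrist',[(280,289),(280,349)]),cyl('wrist',[(335,291),(335,354)]))
E
```

```text
(array([27.7, 30.4]), np.float64(29.0)) (array([26.9, 29.3]), np.float64(28.1)) (array([25.8, 26.6]), np.float64(26.2))
```

```bash
python3 -m creep '[{"translation":[-4,0,0],"angular":[0,0,0],"jaw":0.7},{"translation":[-8,0,0],"angular":[0,0,0],"jaw":0.7},{"translation":[-12,0,0],"angular":[0,0,0],"jaw":0.7},{"translation":[-15,0,0],"angular":[0,0,0],"jaw":0.7},{"translation":[-18,0,0],"angular":[0,0,0],"jaw":0.7},{"translation":[-21,0,0],"angular":[0,0,0],"jaw":0.7},{"translation":[-23,0,0],"angular":[0,0,0],"jaw":0.7},{"translation":[-25,0,0],"angular":[0,0,0],"jaw":0.7}]'; python3 st.py
python3 -m creep '[{"translation":[0,0,0],"angular":[0,0,0],"jaw":0.7},{"translation":[4,0,0],"angular":[0,0,0],"jaw":0.7},{"translation":[12,0,0],"angular":[0,0,0],"jaw":0.7},{"translation":[24,0,-20],"angular":[0,0,0],"jaw":0.7},{"translation":[50,0,-60],"angular":[0,0,0],"jaw":0.7},{"translation":[80,0,-100],"angular":[0,0,0],"jaw":0.7},{"translation":[105,0,-140],"angular":[0,0,0],"jaw":0.7},{"translation":[120,0,-150],"angular":[0,0,0],"jaw":0.7}]'; python3 st.py
python3 - <<'E'
from h import *
a=save('wrist','w5.png')
b=save('top','t5.png'); b=cv2.resize(b[185:280,245:385],None,fx=4,fy=4,interpolation=cv2.INTER_CUBIC)
cv2.imwrite('pics/t5c.png',b[:,:,::-1])
E
```

```text
t: 8.85
ee_pos: [549.9, -178.0, 20.7]
orientation: [-2.209, -2.234, 0.0]
ft_force: [0.4, 0.6, 0.3]
width: 61.3
grasp_force: 0.3
t 8.85 tcp [ 549.9 -178.    20.7] board [12.5 30.4 10.7] F [0.4 0.6 0.3] w 61.342262753030575
rot left [-0.    -0.    -0.001] to above-start [  70.6   -3.6 -109.3]
t: 9.85
ee_pos: [550.0, -56.2, 174.5]
orientation: [2.204, 2.232, 0.006]
ft_force: [0.3, -0.0, 0.4]
width: 61.0
grasp_force: 0.0
t 9.85 tcp [550.  -56.2 174.5] board [ 14.2 152.1 164.5] F [ 0.3 -0.   0.4] w 61.00069447977795
rot left [0.006 0.001 0.   ] to above-start [-51.1  -5.4  44.5]
```

View pics/w5.png

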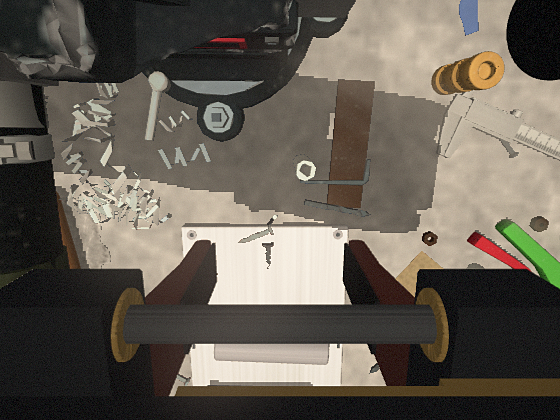

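View pics/t5c.png

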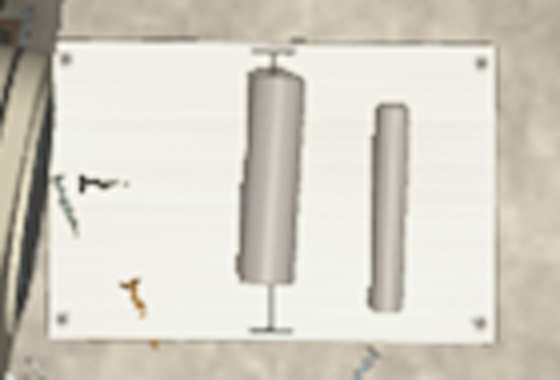

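The top crop shows the thick pin over the line from about (277,73) to (266,280). The line's ends are at (274,50) and (271,331), and the thin pin hasn't moved. I'll measure the offset by sub-pixel edges.

```bash
python3 - <<'E'
from m import *
im=cv2.imread('pics/t5.png'); g=cv2.cvtColor(im,cv2.COLOR_BGR2GRAY).astype(float)
pts=[]
for v in range(208,252,2):
    r=g[v,295:330]; x=np.arange(295,330); k=np.where(r<232)[0]
    a,b=k[0],k[-1]
    l=x[a-1]+(r[a-1]-232)/(r[a-1]-r[a]); h=x[b]+(232-r[b])/(r[b+1]-r[b])
    p=px2w('top',((l+h)/2,v),25); pts.append([*tob(p)[:2],h-l])
pts=np.array(pts); f=np.polyfit(pts[:,0],pts[:,1],1)
print('slope',f[0],'y at pin centre', np.polyval(f,tob(px2w('top',(313,229),25))[0]),'width px',pts[:,2].mean(), 'ends x',tob(px2w('top',(314.2,202.8),25)),tob(px2w('top',(311.6,255.5),25)))
for v in (202,262,264): # line column check
    w=248-g[v,306:320]; w[w<8]=0; print(v,(w*np.arange(306,320)).sum()/w.sum())
E
```

```text
slope -0.057565835490175715 y at pin centre 2.0462395341203203 width px 16.271278412410197 ends x [63.6 -1.4 15. ] [-48.    3.1  15. ]
202 312.06349206349205
262 312.2741935483871
264 312.54744525547443
```

```bash
python3 -c "
from workcell import ctrl
print(ctrl.close_job())"
```

```text
the job is handed in; nothing more can be done
None
```

The thick pin was pushed across the board with the fingertips and now rests about 1–2 mm off the line, at roughly 0.05 rad to it and about 8 mm from its middle. The thin pin did not move in the top view, the arm stayed clear of the coupler and battery, and the job is handed in. The half-turn is inferred from about 62 mm of travel at very low push force after a first push in which the tips rode up on the pin at about 50 N; I did not measure the rotation.

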